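Cull two faulty bobbins, then unlatch the dye carrier's hold-down bar and hold it up

ROBOT

A 7-joint arm with a two-finger parallel gripper is mounted at the origin on the work surface. World frame = base frame: x ahead of the robot, y to its left, z up, the work surface at z = 0. Lengths are in m, angles in rad, forces in N, time in s.
With the tool pointing down it reaches from about 0.4 to 0.85 m from the base axis. Payload 6.9 kg.
Tool frame: the origin (TCP) lies at the centre of the arm's flange, where the gripper is bolted on; the fingertips stand 173 mm ahead of it and the grasp point (between the pads) lies 155 mm ahead of it; y points along the fingers, x is the direction in which the jaws open and shut, and the axes are right-handed (so a half turn about y gives the same grasp; the last joint's range is limited). The gripper opens to 85 mm and grips with 20 to 120 N. Pads are 22 mm wide; open, the fingers measure 114 mm over their backs; the gripper's body (76 mm by 85 mm) begins 54 mm behind the grasp point. The pads swing forward as they close: fully open they stand 13 mm farther back than shut.
Start: joints at [1.258, 0.507, -0.238, 1.5, 0.126, 1.149, -0.155], TCP at [0.254, -0.571, 0.405] pointing down, gripper open.
Joint ranges: [-3.08, 3.08], [-0.24, 2.05], [-1.43, 1.35], [0, 2.5], [-1.52, 4.66], [0.17, 1.96], [-2.89, 2.89]. Speed limits (rad/s): [2.39, 2.39, 3.14, 3.14, 3.14, 3.14, 3.14].

INTERFACE

Orientations are given as a 3x3 rotation matrix whose columns are the frame's x, y, z axes.
In Python, from plant import sensors, capture, finish_job, finder gives the robot as it stands.
- The arm moves only by the tool play_rows, never from a script. Its argument "deltas" is a list of rows, each a list of 2 entries, a list of its own where there are three numbers: the shift along the tool's x, y, z in cm, then the turn about the tool's y in degrees. In form: [[[dx, dy, dz], roll], ...]. A call has 1 to 20 rows; each row shifts and turns the commanded pose from where the row before left it, along the tool's axes as they then stand; what a row does not reach is not made up. A row lasts 1/12 s, in which the tool goes at most 41.7 mm and 7.16 degrees, less where a joint would pass 70% of its speed; a pose out of reach is approached as far as the arm can. A call with a gripper value outside its range is refused whole. "claw" is the opening in per cent of the stroke, from 0 (shut) to 100 (fully open), set as the call begins (left out, the last holds). The fingers move at their own pace and stop on an object; "newtons" is the grip in N (left out, the last holds). Time passes only in rows, so rows that do not move let the fingers close. It gives the time, the measured TCP pose, the force and the opening at its end, in the units of the state.
- sensors.sense(): the state, without advancing time (a new reading comes with each control period).
- capture(name): name is "scene" or "top" or "wrist"; returns a dict with "frame" (420x560x3 uint8, red, green, blue), "z_map" (420x560 float32, m along the optical axis (not along the pixel's ray), 0 where there is no reading), "intrinsics" (3x3 intrinsics, pixels), "dist_coeffs" ([k1, k2, p1, p2, k3] as OpenCV has them; the pictures are not rectified), "xyz" and "attitude" of the camera in the world. Camera axes: x right, y up, looking along -z (the intrinsics and any distortion apply to the point x, -y, -z); pixel columns grow to the right and rows downward; lengths in m; the calibration is good to about 2 mm. A picture is of the moment at which its call begins.
- finish_job(): hands the job in, once; it reports no verdict.
Trained networks look in a picture, given as the dict that the camera call returned (one of the last four; its "shot" number tells which), for a name from the list of things; names that differ only in an ending like _2 or _b are one class to them, and where a whole thing is asked for, a point or a joint stands for the part that bears it (a point fixed in the world has none). Each returns a list of dicts, best first, with "confidence" (0 to 1); they miss things now and then, are a little off and sometimes report something else, mostly with a low value. They report only what shows in the picture. A call takes as long as a camera call. They do not tell look-alikes from the thing itself.
- finder.masks_of(picture, query): "mask" (420x560 bool, what is visible of it) and "at" ([column, row] in pixels, amid what is visible of it).
The state is a dict: "time": time; "joint_pos": joint angles; "joint_velocities": joint speeds; "joint_torque": joint torques, N m; "tcp_pos": TCP position; "orientation": TCP orientation; "contact_force": force on the tool from outside, world axes, zero at the start; "wrist_torque": the same for the moment, N m; "width": finger opening in m.
Only numpy, scipy, OpenCV 4.12 (cv2) and the standard library are available. Lean on these libraries where they do the work, as an engineer would, in place of code of your own. Each camera call takes 0.05 s, during which the arm holds its last target. There are 200 camera calls.

TASK

Five yarn bobbins stand in a row in the dark tray for loading on the dye carrier, but two are faulty: one is too short and one lacks its top flange. First put those two into the empty shallow aluminium tray, leaving the three sound ones standing where they are; then pull the spring latch on the carrier's coupler sideways by its upright paddle, lift the coupler off its ball so that it is some 8 cm higher than it sat, and finish while still holding it up steadily so that a colleague can load the carrier. Do not disturb the jars, the beaker or the spatula.

Things in the scene. Friction and masses are not known exactly. Their poses are not given: they have to be found in the camera images.
- batch: Fixed dark steel tray, 310 long (its x axis) x 78 wide x 12 high, walls and floor 4 thick, so the bobbins stand 4 above the table. The bobbins stand along its x axis, 58 apart, centred on its middle line. Origin: centre of its underside, on the table.
- short_center (a point): The short faulty bobbin: white plastic, only 36 high, two flanges 36 across and 6 thick, core 22 across; 40 to 80 g. Stands upright in the batch tray. Point: its centre, 18 above its foot.
- bare_center (a point): The faulty bobbin without a top flange: white plastic, 56 high, bottom flange 36 across and 6 thick, above it only the plain core 22 across; 40 to 80 g. Stands upright in the batch tray. Point: its centre, 28 above its foot.
- good0_center (a point): A sound bobbin: white plastic spool, 56 high, two flanges 36 across and 6 thick (bottom and top), core 22 across; 40 to 80 g. Stands upright in the batch tray in one of five places in a row (order unknown). Point: its centre, 28 above its foot.
- good1_center (a point): A sound bobbin: white plastic spool, 56 high, two flanges 36 across and 6 thick (bottom and top), core 22 across; 40 to 80 g. Stands upright in the batch tray in one of five places in a row (order unknown). Point: its centre, 28 above its foot.
- good2_center (a point): A sound bobbin: white plastic spool, 56 high, two flanges 36 across and 6 thick (bottom and top), core 22 across; 40 to 80 g. Stands upright in the batch tray in one of five places in a row (order unknown). Point: its centre, 28 above its foot.
- reject: Fixed empty aluminium tray for the faulty bobbins, 160 (its x) x 110 (its y) x 30 high, walls and floor 4 thick. Origin: centre of its underside, on the table.
- carrier: Fixed dye carrier: aluminium base 320 (its x) x 100 (its y) x 10 with three spindles, hinge post at its -x end (towards the robot), ball-headed stud at its +x end. A steel hold-down bar 26 wide runs at 80 height from the hinge to the coupler over the ball. Origin: centre of the underside; z up.
- hinge (a point): Centre of the bar's hinge, on the carrier at x -120, 80 above the table. The hinge axis lies along the carrier's y; the bar, coupler and latch swing up about it.
- ball (a point): Centre of the ball-headed stud (32 across, flat below), at x +120 on the carrier, 75 above the table.
- tongue: Hinged hold-down bar with the grey box-shaped coupler (64 x 66) at its free end over the ball, 240 from the hinge; it carries the latch. Origin at the hinge, x along the bar to the coupler, z up when down. With the latch it weighs 0.45 to 0.8 kg and takes 3 to 7 N to lift at the coupler. It swings up by at most 0.9 rad (0.34 rad lifts the coupler 80 mm); let go, it falls back.
- coupler_top (a point): Middle of the coupler's top face, 99 above the table when down.
- paddle (a point): Grip point on the latch's upright paddle, above the coupler's middle: 28 along the carrier's x, 14 thick along its y, from 108 to 148 above the table when down; the point is 131 up. Below 108 lies the latch's flat bar, then the coupler. A side plate at the -y side moves with it. Pinch it from above across its thickness; the same grip pulls the latch and lifts the coupler.
- latch (a joint): Latch travel in m: 0 latched; grows as the paddle is pulled to the carrier's -y side (right, seen from the robot); stop at 0.020. The spring pushes back with 4.5 N at 0, 9.5 N at the stop. The jaw is clear of the ball from 0.010 on; before that the coupler cannot rise. Once the coupler has risen 40 mm the latch may spring back.
- jar0: Bystander: closed glass jar, 64 across, 95 high, standing; origin at the centre of its foot.
- jar1: Bystander: closed amber glass jar, 64 across, 95 high, standing; origin at the centre of its foot.
- beaker: Bystander: glass beaker, 72 across, 85 high; origin at the centre of its foot.
- spatula: Bystander: spatula 200 long lying on the table.
- short: The short faulty bobbin itself; origin at the centre of its foot.
- bare: The faulty bobbin without top flange itself; origin at the centre of its foot.
Not all that is in view belongs to the job. What is shaped like the bare but brown is not meant. What is shaped like the part that bears good1_center but pink is not meant.

How it is judged:
On the way, in this order (a step that is already met when the one before it is completed fails the run):
1. both faulty bobbins lie or stand in the aluminium tray, let go, the coupler still down (x of short_center in the frame of reject between -0.078 and 0.078 m and y of short_center in the frame of reject between -0.053 and 0.053 m and z of each of short_center, bare_center in the frame of reject below 0.04 m and contact force between each of short, bare and the fingers below 0.05 N and x of bare_center in the frame of reject between -0.078 and 0.078 m and y of bare_center in the frame of reject between -0.053 and 0.053 m and height (world z) of coupler_top below 0.111 m), for 0.2 s.
2. the fingers hold the latch pulled clear of the ball, the coupler still down (value of joint latch above 0.0095 m and height (world z) of coupler_top below 0.113 m and contact force between tongue and the fingers above 1 N), for 0.05 s.
At the end, for the whole second after the job is handed in: Coupler raised (its top over 157 mm above the table, 58 mm up), still (under 0.08 rad/s), fingers on coupler or latch with over 1 N; both faulty bobbins at rest in the aluminium tray, let go, centres under 40 mm up; the three sound ones upright, within 25 mm of their start (height (world z) of coupler_top above 0.157 m and angular speed of tongue below 0.08 rad/s and contact force between tongue and the fingers above 1 N and x of short_center in the frame of reject between -0.078 and 0.078 m and y of short_center in the frame of reject between -0.053 and 0.053 m and z of each of short_center, bare_center in the frame of reject below 0.04 m and contact force between each of short, bare and the fingers below 0.05 N and x of bare_center in the frame of reject between -0.078 and 0.078 m and y of bare_center in the frame of reject between -0.053 and 0.053 m and linear speed of each of short, bare below 0.02 m/s and distance of each of good0_center, good1_center, good2_center from where it was at the start of the episode below 0.025 m and angle between each of good0_center, good1_center, good2_center's own z axis and vertical below 0.2 rad); the arm keeps its last pose, push and grip.
It fails at once if a jar, the beaker or the spatula is moved by more than 20 mm (distance of any of jar0, jar1, beaker, spatula from where it was at the start of the episode above 0.02 m).
It fails at once if a sound bobbin is lifted out or carried off (more than 50 mm) (distance of any of good0_center, good1_center, good2_center from where it was at the start of the episode above 0.05 m).
It also fails if it takes over 64 s, if anything falls off the work surface, if the arm or the gripper's body presses on something with over 40 N, if the wrist force passes 120 N, or if a joint passes its speed limit or range.

## Working session

There is one attempt and no reset: what is moved stays moved. The work goes in short steps, Python scripts to look and compute and a tool call to move; the robot and the scene stay as the last step left them, time stands still between calls to the robot, and variables do not carry over. Pictures are saved under pics/ and viewed, on a budget of 10 in all, crops included, one or two more only if the job needs it, and the job is handed in when it is done.

Besides the shell and the picture viewer there is one more tool, called as a command line: name --argument value ..., lists and objects as JSON in quotes. play_rows: Moves the arm, as the interface text tells. Its arguments: {"type":"object","properties":{"deltas":{"type":"array"},"claw":{"type":"number"},"newtons":{"type":"number"}},"required":["deltas"]}

```bash
mkdir -p pics; ls
cat > h.py <<'E'
import numpy as np, cv2
from plant import sensors, capture, finish_job, finder
def pts(p, mask=None):
    K=np.array(p["intrinsics"]);z=p["z_map"];m=(z>0) if mask is None else (mask&(z>0))
    v,u=np.nonzero(m)
    n=cv2.undistortPoints(np.stack([u,v],1).astype(float).reshape(-1,1,2),K,np.array(p["dist_coeffs"],float)).reshape(-1,2)
    d=z[v,u][:,None]
    c=np.hstack([n[:,:1]*d,-n[:,1:]*d,-d])
    return c@np.array(p["attitude"]).T+np.array(p["xyz"]), u, v
def save(p,name,box=None,s=1):
    f=p["frame"][:,:,::-1]
    if box: f=f[box[1]:box[3],box[0]:box[2]]
    cv2.imwrite("pics/"+name,cv2.resize(f,None,fx=s,fy=s,interpolation=cv2.INTER_CUBIC))
E
python3 - <<'E'
from h import *
np.set_printoptions(precision=4,suppress=True)
print(sensors.sense())
ps=[capture(n) for n in ("scene","top")]
for p,n in zip(ps,("scene","top")):
    print(n,p["xyz"],np.array(p["attitude"]).tolist(),p["dist_coeffs"]); save(p,n+"0.png",s=1.4)
    for q in ["batch","short","bare","good0_center","reject","carrier","paddle","tongue","jar0","jar1","beaker","spatula"]:
        for r in finder.masks_of(p,q)[:5]:
            P,u,v=pts(p,r["mask"])
            print(q,round(r["confidence"],2),np.round(r["at"]), r["mask"].sum(), np.median(P,0) if len(P) else None, P.min(0) if len(P) else None,P.max(0) if len(P) else None)
E
```

```text
pics
{'time': 0.0, 'joint_pos': array([ 1.2585,  0.5083, -0.2375,  1.5012,  0.1257,  1.1489, -0.1548]), 'joint_velocities': array([ 0.001 ,  0.0005,  0.001 ,  0.0017, -0.0014, -0.0016, -0.0023]), 'joint_torque': array([  0.0006, -62.06  ,  -2.1862, -24.9658,   0.0127,   0.0119,
        -0.    ]), 'tcp_pos': array([ 0.2534, -0.5711,  0.4038]), 'orientation': array([[ 0.4057, -0.0008,  0.914 ],
       [-0.914 ,  0.0017,  0.4057],
       [-0.0018, -1.    , -0.    ]]), 'contact_force': array([0.6601, 0.1024, 0.3025]), 'wrist_torque': array([-0.0011, -0.0156,  0.0265]), 'width': 0.08553604705628946}
scene [0.8564 0.5902 1.1351] [[-0.8771256032829903, -0.4066269240604594, 0.2555488616577657], [0.48010548968412986, -0.7288611102879884, 0.4881190435589689], [-0.012222718217006297, 0.5508321219200002, 0.8345265595656601]] [0.0059 0.     0.     0.     0.    ]
batch 0.73 [321. 296.] 2522 [0.5517 0.2429 0.0046] [ 0.3812  0.1736 -0.004 ] [0.6941 0.2853 0.0624]
batch 0.57 [284. 306.] 225 [0.6555 0.2248 0.039 ] [0.6369 0.2039 0.0047] [0.6706 0.239  0.044 ]
short 0.76 [284. 308.] 260 [0.656  0.2237 
[... 3370 characters left out ...]
r0 0.69 [210. 245.] 119 [0.4775 0.2311 0.0213] [0.4595 0.2163 0.0006] [0.4928 0.2572 0.0661]
jar1 0.92 [257. 162.] 335 [0.738  0.0718 0.0938] [0.7132 0.0441 0.0001] [0.7945 0.0987 0.1004]
jar1 0.92 [138. 221.] 464 [0.5549 0.4472 0.092 ] [ 0.5247  0.4265 -0.003 ] [0.5894 0.5238 0.1013]
jar1 0.69 [210. 245.] 119 [0.4775 0.2311 0.0213] [0.4595 0.2163 0.0006] [0.4928 0.2572 0.0661]
beaker 0.66 [410. 186.] 502 [ 0.661  -0.4285  0.0491] [ 0.6234 -0.4521  0.0003] [ 0.6939 -0.3807  0.0899]
spatula 0.65 [408. 239.] 724 [ 0.4909 -0.4214  0.004 ] [ 0.3545 -0.4514 -0.0048] [ 0.5544 -0.3762  0.0256]
spatula 0.33 [411. 187.] 519 [ 0.6614 -0.4295  0.0475] [ 0.6234 -0.4844 -0.0032] [ 0.7069 -0.3807  0.0899]
```

View pictures.

View pics/scene0.png

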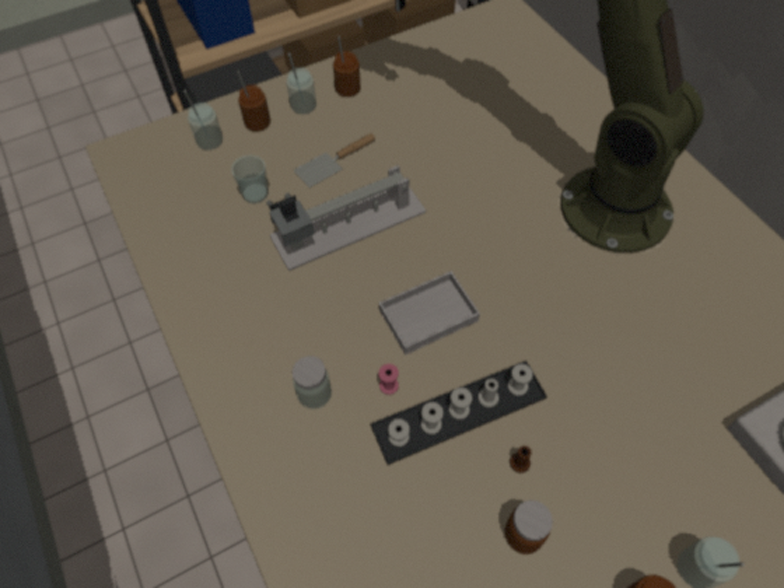

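Run:
```python
from h import *
p=capture("scene"); save(p,"crop1.png",(250,240,420,370),4.7)
np.set_printoptions(precision=4,suppress=True)
p=capture("top");P,u,v=pts(p)
f=p["frame"][v,u]
# bobbin tops by height slices in the batch region
for lo,hi in((0.03,0.05),(0.05,0.072)):
    m=(P[:,2]>lo)&(P[:,2]<hi)&(P[:,0]>.36)&(P[:,0]<.72)&(P[:,1]>.15)&(P[:,1]<.4)
    im=np.zeros((420,560),np.uint8);im[v[m],u[m]]=1
    n,l,st,c=cv2.connectedComponentsWithStats(im)
    for k in range(1,n):
        if st[k,4]>15:
            s=m&(l[v,u]==k);Q=P[s];print(lo,c[k],st[k,4],Q.mean(0),Q.min(0),Q.max(0),f[s].mean(0))
```

```text
0.03 [211.7957 191.9032] 93 [0.6522 0.219  0.0397] [0.6353 0.2021 0.0346] [0.6687 0.2345 0.0458] [111.3978 107.2688  99.3011]
0.05 [208.3636 209.9495] 99 [0.592  0.2268 0.0603] [0.5757 0.2094 0.0547] [0.6081 0.2442 0.0669] [112.6768 108.7475 100.7677]
0.05 [208.1224 227.8061] 98 [0.535  0.2277 0.0601] [0.5185 0.2122 0.0525] [0.5505 0.2448 0.0658] [114.0816 110.1224 102.1735]
0.05 [166.6591 240.9773] 44 [0.495  0.3598 0.0558] [0.4854 0.3493 0.05  ] [0.5045 0.3723 0.0615] [65.4091 47.8182 33.5455]
0.05 [205.8776 245.9388] 49 [0.4776 0.2351 0.0591] [0.4679 0.223  0.0501] [0.487  0.2477 0.0636] [95.2245 91.551  84.7551]
0.05 [203.1275 264.5   ] 102 [0.4193 0.2436 0.06  ] [0.4019 0.2278 0.0501] [0.4366 0.2606 0.0653] [111.9118 107.9902 100.1275]
```

View pics/crop1.png

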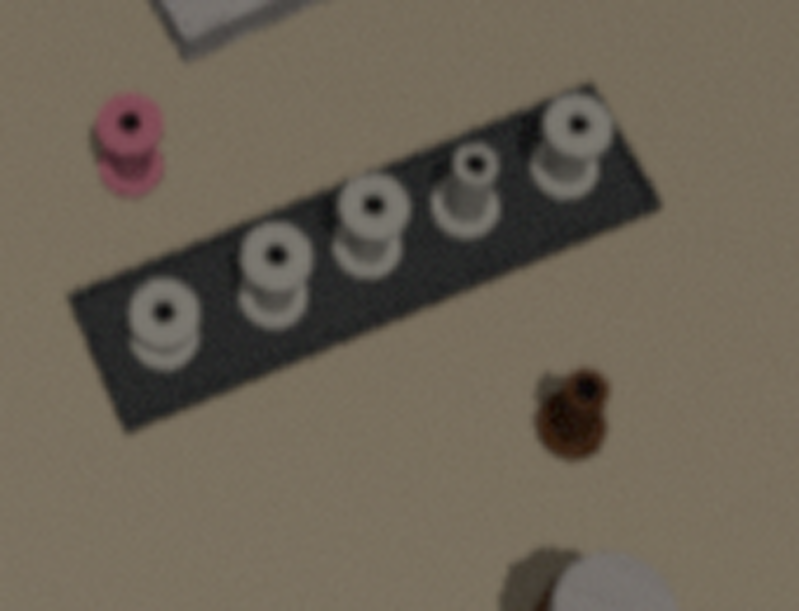

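Scene: batch row with short at scene pixel (284,308), then two sound, bare at (348,279), one sound at the right end (371,270). Look-alikes: the brown flangeless one (373,328), the pink spool (278,270), and the tall sound ones at (307,298), (328,288), (371,270). I choose white at (284,308) for the short one (top 40 mm) and white at (348,279) for the bare one; the crop confirms both.

Run:
```python
from h import *
np.set_printoptions(precision=4,suppress=True)
def rect(Q,n):
    (c,s,a)=cv2.minAreaRect((Q[:,:2]*1000).astype(np.float32)); print(n,len(Q),np.round(c,1),np.round(s,1),round(a,1),'z',np.percentile(Q[:,2],[5,50,95]))
for cam in("top","scene"):
    p=capture(cam);P,u,v=pts(p);print(cam)
    def box(x0,x1,y0,y1,z0,z1): return P[(P[:,0]>x0)&(P[:,0]<x1)&(P[:,1]>y0)&(P[:,1]<y1)&(P[:,2]>z0)&(P[:,2]<z1)]
    rect(box(.38,.6,-.04,.10,.024,.035),"reject rim")
    rect(box(.33,.72,-.36,-.15,.006,.014),"carrier base")
    rect(box(.33,.72,-.36,-.15,.094,.104),"coupler top")
    rect(box(.33,.72,-.36,-.15,.115,.16),"paddle all")
    rect(box(.33,.72,-.36,-.15,.143,.16),"paddle top")
    rect(box(.33,.6,-.36,-.15,.075,.09),"bar")
    r=finder.masks_of(p,"paddle")[0]
    m=box(.36,.72,.16,.31,.004,.02); rect(m,"batch")
    if cam=="top": save(p,"crop2.png",(320,150,430,270),5)
B=np.array([[.6522,.219],[.592,.2268],[.535,.2277],[.4776,.2351],[.4193,.2436]])
print(np.polyfit(B[:,0],B[:,1],1),np.degrees(np.arctan(np.polyfit(B[:,0],B[:,1],1)[0])))
```

```text
top
reject rim 199 [482.4  33.2] [108.2 159.7] 89.2 z [0.0257 0.0296 0.0338]
carrier base 1570 [ 529.7 -255.1] [376.9 201.9] 1.2 z [0.0066 0.0097 0.013 ]
coupler top 316 [ 528.6 -244.2] [ 71.3 279.7] 89.2 z [0.0951 0.0991 0.1028]
paddle all 65 [ 636.8 -242.5] [14.8 27.1] 89.3 z [0.1231 0.1454 0.1501]
paddle top 42 [ 637.3 -243.1] [24.6 14.1] 5.1 z [0.1438 0.1472 0.1502]
bar 605 [ 493.8 -240.2] [ 55.7 212.1] 89.6 z [0.0802 0.0846 0.0886]
batch 1280 [538.9 235.3] [148.9 356.3] 89.7 z [0.0042 0.0069 0.0141]
scene
reject rim 374 [483.8  34.5] [112.5 161.8] 87.8 z [0.0245 0.029  0.0329]
carrier base 1984 [ 527.2 -258.7] [378.  200.3] 0.6 z [0.0067 0.01   0.0132]
coupler top 368 [ 528.6 -246.2] [283.6  79.3] 0.5 z [0.095  0.0988 0.1028]
paddle all 124 [ 639.  -238.9] [27.7 19.1] 9.7 z [0.1178 0.1379 0.1494]
paddle top 46 [ 639.  -240.6] [27.1 15.7] 9.7 z [0.1441 0.1472 0.15  ]
bar 658 [ 493.4 -236.4] [ 54.1 213.2] 89.1 z [0.0784 0.0843 0.0883]
batch 2075 [539.2 234.4] [358.  148.2] 0.2 z [0.0042 0.0072 0.014 ]
[-0.0992  0.2835] -5.663002155357
```

View pics/crop2.png

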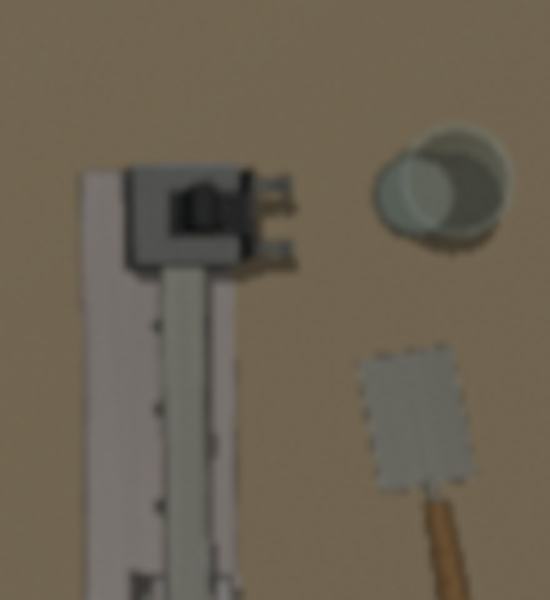

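The top crop shows the coupler with the dark paddle near crop (195,210) and the side plate at its right (-y) side. The beaker and spatula are well clear to the right.

play_rows --deltas '[[[-2.15,0,1.77],0],[[-2.15,0,1.77],0],[[-2.15,0,1.77],0],[[-2.15,0,1.77],0],[[-2.15,0,1.77],0],[[-2.15,0,1.77],0],[[-2.15,0,1.77],0],[[-2.15,0,1.77],0],[[-2.15,0,1.77],0],[[-2.15,0,1.77],0],[[-2.15,0,1.77],0],[[-2.15,0,1.77],0],[[-2.15,0,1.77],0],[[-2.15,0,1.77],0],[[-2.15,0,1.77],0],[[-2.15,0,1.77],0],[[-2.15,0,1.77],0],[[-2.15,0,1.77],0],[[-2.15,0,1.77],0],[[-2.15,0,1.77],0]]'

```text
time: 3.27
tcp_pos: [0.4028, -0.0332, 0.405]
orientation: [[0.406, 0.001, 0.914], [-0.914, -0.0, 0.406], [0.001, -1.0, 0.001]]
contact_force: [0.6, -0.1, -1.2]
width: 0.0856
```

play_rows --deltas '[[[-2.15,0,1.77],0],[[-2.15,0,1.77],0],[[-2.15,0,1.77],0],[[-2.15,0,1.77],0],[[-2.15,0,1.77],0],[[-2.15,0,1.77],0],[[-2.15,0,1.77],0],[[-2.15,0,1.77],0],[[-2.15,0,1.77],0],[[-2.15,0,1.77],0],[[0,0,0],5],[[0,0,0],5],[[0,0,0],5],[[0,0,0],5],[[0,0,0],5],[[0,0,0],5]]'

```text
time: 4.6
tcp_pos: [0.4772, 0.2338, 0.4048]
orientation: [[-0.11, 0.0, 0.994], [-0.994, 0.0, -0.11], [-0.0, -1.0, 0.0]]
contact_force: [-0.4, -0.6, 1.0]
width: 0.0852
```

```bash
cat >> h.py <<'E'
def todo(x,y,z,yaw):
    """shift in tool axes after turning (cm) and turn (deg) to reach the target, tool down, tool x at yaw"""
    s=sensors.sense();R=s["orientation"];now=np.degrees(np.arctan2(R[1,0],R[0,0]))
    roll=-((yaw-now+180)%360-180); a=np.radians(yaw)
    X=np.array([np.cos(a),np.sin(a),0]);Y=np.array([0,0,-1.]);Z=np.cross(X,Y)
    d=(np.array([x,y,z])-s["tcp_pos"])*100
    print("t",round(s["time"],2),"tcp",s["tcp_pos"].round(4),"yaw",now.round(2),"tilt",np.round(R[2],3),"F",s["contact_force"].round(1),"w",round(s["width"],4),"q",s["joint_pos"].round(2))
    print("roll %.2f after-turn shift x %.2f y %.2f z %.2f | shift before turning:"%(roll,d@X,d@Y,d@Z),(d@R).round(2))
E
python3 - <<'E'
from h import *
todo(.4775,.2355,.26,-95.7)
E
```

```text
t 4.6 tcp [0.4772 0.2338 0.4048] yaw -96.31 tilt [-0. -1.  0.] F [-0.4 -0.6  1. ] w 0.0852 q [-0.18  0.38 -0.46  1.74  0.19  1.06 -2.39]
roll -0.61 after-turn shift x -0.18 y 14.48 z 0.01 | shift before turning: [-1.700e-01  1.448e+01  1.000e-02]
```

play_rows --deltas '[[[-0.18,1.7,0],-0.6],[[0,1.7,0],0],[[0,1.7,0],0],[[0,1.7,0],0],[[0,1.7,0],0],[[0,1.7,0],0],[[0,1.7,0],0],[[0,1.7,0],0],[[0,1.7,0],0],[[0,1.7,0],0],[[0,1.2,0],0],[[0,1.0,0],0],[[0,0.7,0],0],[[0,0.6,0],0],[[0,0,0],0],[[0,0,0],0]]'

```text
time: 5.93
tcp_pos: [0.4775, 0.2356, 0.1998]
orientation: [[-0.095, 0.0, 0.995], [-0.995, 0.0, -0.095], [-0.0, -1.0, 0.0]]
contact_force: [0.2, 0.3, -0.0]
width: 0.0856
```

play_rows --deltas '[[[0,0,0],0],[[0,0,0],0],[[0,0,0],0],[[0,0,0],0],[[0,0,0],0],[[0,0,0],0],[[0,0,0],0],[[0,0,0],0],[[0,0,0],0],[[0,0,0],0]]' --claw 0 --newtons 35

```text
time: 6.77
tcp_pos: [0.4775, 0.2356, 0.2]
orientation: [[-0.095, 0.0, 0.995], [-0.995, 0.0, -0.095], [-0.0, -1.0, 0.0]]
contact_force: [-1.4, -0.6, 5.7]
width: 0.0212
```

Run:
```python
from h import *
todo(.4475,.034,.30,-91)
```

```text
t 6.77 tcp [0.4775 0.2356 0.2   ] yaw -95.46 tilt [-0. -1.  0.] F [-1.4 -0.6  5.7] w 0.0212 q [-0.28  0.64 -0.35  1.98  0.37  0.58 -2.54]
roll -4.46 after-turn shift x 20.20 y -10.00 z -2.64 | shift before turning: [ 20.35 -10.    -1.06]
```

play_rows --deltas '[[[0,-0.5,0],0],[[0,-1,0],0],[[0,-1.5,0],0],[[0,-1.5,0],0],[[0,-1.5,0],0],[[0,-1.5,0],0],[[0,-1.5,0],0],[[0,0,0],-2.2],[[0,0,0],-2.3],[[1.0,0,-0.2],0],[[2.2,0,-0.3],0],[[2.5,0,-0.3],0],[[2.5,0,-0.3],0],[[2.5,0,-0.3],0],[[2.5,0,-0.3],0],[[2.5,0,-0.3],0],[[2.5,0,-0.3],0],[[1.5,0,-0.3],0],[[0.5,0,-0.04],0],[[0,0,0],0]]'

```text
time: 8.43
tcp_pos: [0.4472, 0.0324, 0.2898]
orientation: [[-0.021, -0.0, 1.0], [-1.0, -0.001, -0.021], [0.001, -1.0, -0.0]]
contact_force: [0.1, 0.0, -0.7]
width: 0.0211
```

Run:
```python
from h import *
todo(.4475,.034,.2015,-91)
p=capture("top");q=capture("scene");save(q,"hold.png",(200,140,420,340),3.6)
```

```text
t 8.43 tcp [0.4472 0.0324 0.2898] yaw -91.18 tilt [ 0.001 -1.    -0.   ] F [ 0.1  0.  -0.7] w 0.0211 q [ 0.21  0.41 -0.46  2.1   0.28  0.69 -2.03]
roll -0.18 after-turn shift x -0.16 y 8.83 z 0.03 | shift before turning: [-0.17  8.83  0.03]
```

View pics/hold.png

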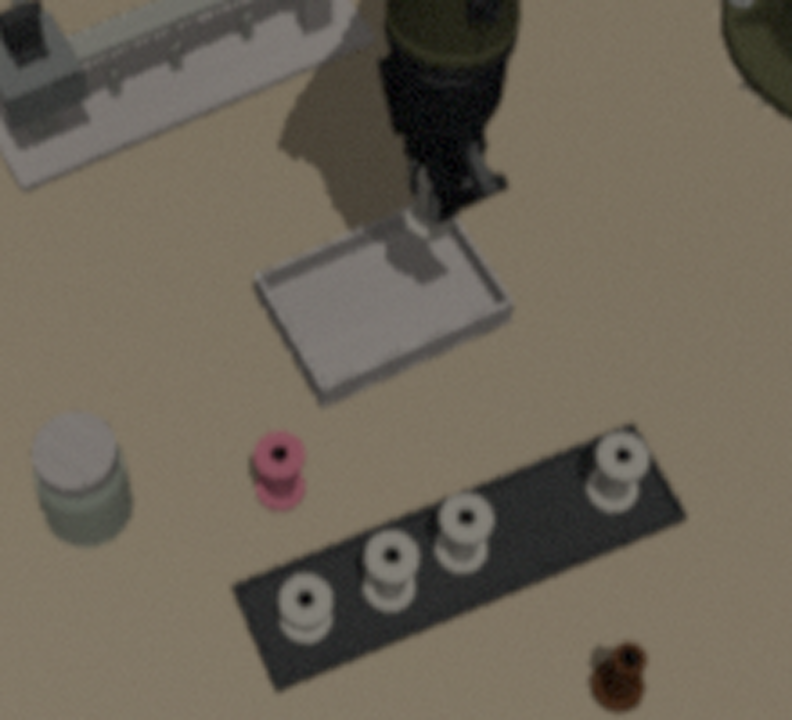

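The crop shows the bare bobbin held (flange at about (425,222)) above the aluminium tray, while the other four still stand in the batch tray.

play_rows --deltas '[[[-0.16,1,0],0],[[0,1.5,0],0],[[0,1.5,0],0],[[0,1.5,0],0],[[0,1.2,0],0],[[0,0.8,0],0],[[0,0.6,0],0],[[0,0.4,0],0],[[0,0.3,0],0],[[0,0,0],0],[[0,0,0],0]]'

```text
time: 9.45
tcp_pos: [0.4478, 0.0357, 0.2019]
orientation: [[-0.017, 0.0, 1.0], [-1.0, 0.0, -0.017], [-0.0, -1.0, 0.0]]
contact_force: [0.7, -0.6, -0.7]
width: 0.0214
```

play_rows --deltas '[[[0,0,0],0],[[0,0,0],0],[[0,0,0],0],[[0,0,0],0],[[0,0,0],0],[[0,0,0],0],[[0,-1,0],0],[[0,-1.5,0],0],[[0,-1.5,0],0],[[0,-1.5,0],0],[[0,-1.5,0],0],[[0,-1.5,0],0],[[0,-1.5,0],0]]' --claw 50

```text
time: 10.53
tcp_pos: [0.4474, 0.0356, 0.3024]
orientation: [[-0.017, -0.0, 1.0], [-1.0, 0.0, -0.017], [-0.0, -1.0, -0.0]]
contact_force: [0.5, -1.1, 0.2]
width: 0.0425
```

Run:
```python
from h import *
todo(.652,.219,.188,-95.7)
p=capture("scene");P,u,v=pts(p)
m=(P[:,2]>.034)&(P[:,2]<.07)&(P[:,0]>.40)&(P[:,0]<.56)&(P[:,1]>-.02)&(P[:,1]<.09)
print(m.sum(),P[m].mean(0),P[m].min(0),P[m].max(0))
m=(P[:,2]>.034)&(P[:,2]<.047)&(P[:,0]>.62)&(P[:,0]<.68)&(P[:,1]>.19)&(P[:,1]<.25)
print(m.sum(),P[m].mean(0),P[m].min(0),P[m].max(0))
```

```text
t 10.53 tcp [0.4474 0.0356 0.3024] yaw -90.96 tilt [-0. -1. -0.] F [ 0.5 -1.1  0.2] w 0.0425 q [ 0.22  0.39 -0.48  2.09  0.27  0.72 -2.02]
roll 4.74 after-turn shift x -20.28 y 11.44 z 18.53 | shift before turning: [-18.68  11.44  20.15]
94 [0.45283726 0.03935101 0.05324263] [ 0.40767581 -0.01634454  0.03428848] [0.55839357 0.08958667 0.06472684]
174 [0.65381795 0.22108763 0.03996284] [0.63632551 0.20320904 0.03495322] [0.67039063 0.23759455 0.0456278 ]
```

play_rows --deltas '[[[0,0,0],2.4],[[0,0,0],2.3],[[-1,0,1],0],[[-1.9,0,1.7],0],[[-1.9,0,1.7],0],[[-1.9,0,1.7],0],[[-1.9,0,1.7],0],[[-1.9,0,1.7],0],[[-1.9,0,1.7],0],[[-1.9,0,1.7],0],[[-1.9,0,1.7],0],[[-1.9,0,1.7],0],[[-1.9,0,1.7],0],[[-0.3,0,0.6],0],[[0,0,0],0],[[0,0,0],0]]' --claw 70

```text
time: 11.92
tcp_pos: [0.6524, 0.2188, 0.3008]
orientation: [[-0.099, -0.001, 0.995], [-0.995, -0.001, -0.099], [0.001, -1.0, -0.001]]
contact_force: [-0.3, -0.2, -0.4]
width: 0.0597
```

Run:
```python
from h import *
todo(.653,.2195,.188,-95.7)
```

```text
t 11.92 tcp [0.6524 0.2188 0.3008] yaw -95.67 tilt [ 0.001 -1.    -0.001] F [-0.3 -0.2 -0.4] w 0.0597 q [-0.13  0.71 -0.41  1.45  0.31  1.05 -2.28]
roll 0.03 after-turn shift x -0.08 y 11.28 z 0.05 | shift before turning: [-0.09 11.28  0.07]
```

play_rows --deltas '[[[-0.1,1,0.05],0],[[0,1.7,0],0],[[0,1.7,0],0],[[0,1.7,0],0],[[0,1.7,0],0],[[0,1.5,0],0],[[0,1,0],0],[[0,0.6,0],0],[[0,0.4,0],0],[[0,0,0],0],[[0,0,0],0]]'

```text
time: 12.83
tcp_pos: [0.6535, 0.2202, 0.1893]
orientation: [[-0.099, 0.001, 0.995], [-0.995, 0.0, -0.099], [-0.0, -1.0, 0.001]]
contact_force: [0.4, -0.7, 0.7]
width: 0.06
```

play_rows --deltas '[[[0,0,0],0],[[0,0,0],0],[[0,0,0],0],[[0,0,0],0],[[0,0,0],0],[[0,0,0],0],[[0,0,0],0],[[0,0,0],0]]' --claw 0

```text
time: 13.5
tcp_pos: [0.6536, 0.2203, 0.1898]
orientation: [[-0.099, 0.001, 0.995], [-0.995, 0.0, -0.099], [-0.001, -1.0, 0.001]]
contact_force: [-1.9, -0.7, 6.0]
width: 0.0341
```

play_rows --deltas '[[[0,-0.5,0],0],[[0,-1,0],0],[[0,-1.5,0],0],[[0,-1.5,0],0],[[0,-1.5,0],0],[[0,-1.5,0],0],[[0,-1.5,0],0],[[0,-1,0],0],[[0,0,0],-2.2],[[0,0,0],-2.3],[[0,0,0],0]]'

```text
time: 14.42
tcp_pos: [0.6533, 0.2201, 0.2893]
orientation: [[-0.019, 0.0, 1.0], [-1.0, 0.0, -0.019], [-0.0, -1.0, 0.0]]
contact_force: [-0.1, -0.4, -0.5]
width: 0.034
```

Run:
```python
from h import *
todo(.522,.034,.189,-91)
```

```text
t 14.42 tcp [0.6533 0.2201 0.2893] yaw -91.06 tilt [-0. -1.  0.] F [-0.1 -0.4 -0.5] w 0.034 q [-0.13  0.72 -0.43  1.46  0.33  1.03 -2.22]
roll -0.06 after-turn shift x 18.84 y 10.03 z -12.80 | shift before turning: [ 18.86  10.02 -12.79]
```

play_rows --deltas '[[[1,0,-0.7],0],[[2,0,-1.4],0],[[2,0,-1.4],0],[[2,0,-1.4],0],[[2,0,-1.4],0],[[2,0,-1.4],0],[[2,0,-1.4],0],[[2,0,-1.4],0],[[2,0,-1.4],0],[[1.4,0,-0.7],0],[[0.4,0,-0.2],0],[[0,0,0],0],[[0,0,0],0]]'

```text
time: 15.5
tcp_pos: [0.5221, 0.0354, 0.289]
orientation: [[-0.021, 0.001, 1.0], [-1.0, 0.001, -0.021], [-0.001, -1.0, 0.001]]
contact_force: [0.5, 0.8, -0.9]
width: 0.0338
```

Run:
```python
from h import *
todo(.522,.034,.191,-91)
p=capture("scene");save(p,"hold2.png",(200,140,420,340),3.6)
```

```text
t 15.5 tcp [0.5221 0.0354 0.289 ] yaw -91.2 tilt [-0.001 -1.     0.001] F [ 0.5  0.8 -0.9] w 0.0338 q [ 0.2   0.51 -0.46  1.92  0.31  0.78 -2.03]
roll -0.20 after-turn shift x 0.14 y 9.80 z -0.01 | shift before turning: [ 0.15  9.8  -0.02]
```

View pics/hold2.png

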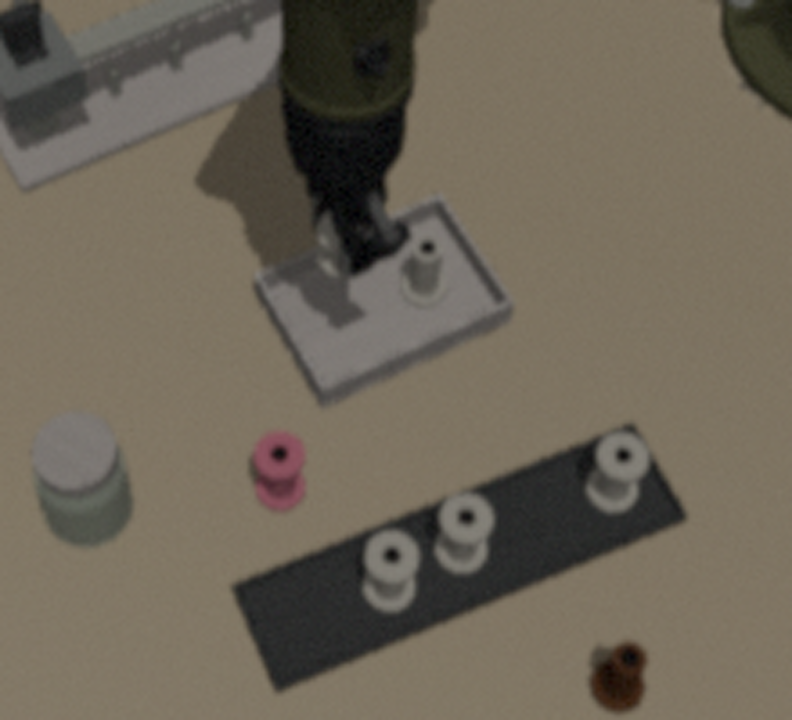

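The bare bobbin stands in the aluminium tray (crop (425,265)), and the short one is held over the tray (about (335,245)). The three sound bobbins have not moved.

play_rows --deltas '[[[0.1,1,0],0],[[0,1.6,0],0],[[0,1.6,0],0],[[0,1.6,0],0],[[0,1.4,0],0],[[0,1.0,0],0],[[0,0.7,0],0],[[0,0.5,0],0],[[0,0.4,0],0],[[0,0,0],0],[[0,0,0],0]]'

```text
time: 16.47
tcp_pos: [0.5217, 0.0339, 0.1909]
orientation: [[-0.02, 0.0, 1.0], [-1.0, 0.0, -0.02], [-0.0, -1.0, 0.0]]
contact_force: [-0.3, 0.1, -0.3]
width: 0.0338
```

play_rows --deltas '[[[0,0,0],0],[[0,0,0],0],[[0,0,0],0],[[0,0,0],0],[[0,0,0],0],[[0,0,0],0],[[0,-1,0],0],[[0,-1.5,0],0],[[0,-1.5,0],0],[[0,-1.5,0],0],[[0,-1.5,0],0],[[0,-2,0],0],[[0,-2,0],0],[[0,-2,0],0],[[0,-2,0],0],[[0,-2,0],0]]' --claw 58

```text
time: 17.8
tcp_pos: [0.5211, 0.0339, 0.3625]
orientation: [[-0.02, 0.0, 1.0], [-1.0, 0.0, -0.02], [-0.0, -1.0, 0.0]]
contact_force: [-0.5, 0.1, -0.4]
width: 0.0494
```

Run:
```python
from h import *
np.set_printoptions(precision=4,suppress=True)
for cam in("top","scene"):
    p=capture(cam);P,u,v=pts(p)
    for n,a in {"tray tops":(.40,.56,-.02,.09,.035,.07),"batch tops":(.36,.72,.19,.27,.05,.07)}.items():
        m=(P[:,0]>a[0])&(P[:,0]<a[1])&(P[:,1]>a[2])&(P[:,1]<a[3])&(P[:,2]>a[4])&(P[:,2]<a[5])
        im=np.zeros((420,560),np.uint8);im[v[m],u[m]]=1
        k,l,st,c=cv2.connectedComponentsWithStats(im)
        for i in range(1,k):
            if st[i,4]>15: Q=P[m&(l[v,u]==i)];print(cam,n,st[i,4],(Q.min(0)+Q.max(0))/2,Q[:,2].max())
    # carrier yaw from bar centre line (z~.084, between x .43 and .58)
    m=(P[:,0]>.41)&(P[:,0]<.59)&(P[:,1]>-.28)&(P[:,1]<-.19)&(P[:,2]>.078)&(P[:,2]<.09);Q=P[m]
    b=np.arange(.41,.59,.01);i=np.digitize(Q[:,0],b)
    C=np.array([[Q[i==j,0].mean(),(Q[i==j,1].min()+Q[i==j,1].max())/2] for j in set(i)])
    f=np.polyfit(C[:,0],C[:,1],1);print("bar yaw",np.degrees(np.arctan(f[0])),"y at .638",np.polyval(f,.638))
    m=(P[:,0]>.6)&(P[:,0]<.7)&(P[:,1]>-.3)&(P[:,1]<-.19)
    for lo,hi in((.095,.103),(.118,.14),(.143,.153)):
        Q=P[m&(P[:,2]>lo)&(P[:,2]<hi)];print(lo,len(Q),np.percentile(Q,[3,97],axis=0).ravel(),Q.mean(0))
todo(.638,-.241,.33,-90)
```

```text
top batch tops 97 [0.5919 0.2272 0.0592] 0.06678017853242624
top batch tops 99 [0.5345 0.2279 0.0602] 0.06656762729993893
top batch tops 102 [0.4191 0.2442 0.0597] 0.0646856990909952
bar yaw -0.7182257820587356 y at .638 -0.2423994744432863
0.095 283 [ 0.6082 -0.2741  0.0955  0.668  -0.2107  0.1023] [ 0.6364 -0.2391  0.0987]
0.118 17 [ 0.6235 -0.2448  0.122   0.6495 -0.2353  0.1389] [ 0.6345 -0.2374  0.1294]
0.143 43 [ 0.6251 -0.2495  0.1435  0.649  -0.2363  0.1504] [ 0.6367 -0.2424  0.1473]
scene tray tops 87 [0.4501 0.0363 0.0499] 0.06474610358192368
scene tray tops 131 [0.5213 0.0347 0.0412] 0.04676641359695588
scene batch tops 162 [0.4197 0.2428 0.0597] 0.06501973913728998
scene batch tops 172 [0.5365 0.2285 0.0596] 0.06559611504286611
scene batch tops 179 [0.593  0.2286 0.0602] 0.0670792480539053
bar yaw 1.380979674996378 y at .638 -0.2366147499678475
0.095 335 [ 0.6076 -0.2767  0.0954  0.6687 -0.2075  0.1026] [ 0.6404 -0.2356  0.099 ]
0.118 54 [ 0.6256 -0.2401  0.1204  0.6521 -0.2324  0.1395] [ 0.6393 -0.2355  0.1297]
0.143 52 [ 0.6262 -0.2475  0.1435  0.6509 -0.2327  0.1512] [ 0.6386 -0.2394  0.147 ]
t 17.9 tcp [0.522  0.0343 0.3644] yaw -91.16 tilt [-0.001 -1.     0.006] F [0.  0.3 0.1] w 0.05 q [ 0.24  0.42 -0.51  1.83  0.24  0.96 -1.96]
roll -1.16 after-turn shift x 27.53 y 3.44 z 11.60 | shift before turning: [27.29  3.49 12.13]
```

Measured: both faulty bobbins stand in the aluminium tray, the sound ones are unmoved, and the carrier yaw is about 0. Next is the paddle.

play_rows --deltas '[[[0,0,0],-0.8],[[1.0,0,0.4],0],[[2.0,0,0.85],0],[[2.0,0,0.85],0],[[2.0,0,0.85],0],[[2.0,0,0.85],0],[[2.0,0,0.85],0],[[2.0,0,0.85],0],[[2.0,0,0.85],0],[[2.0,0,0.85],0],[[2.0,0,0.85],0],[[2.0,0,0.85],0],[[2.0,0,0.85],0],[[2.0,0,0.85],0],[[2.0,0,0.85],0],[[0.5,0,0.15],0],[[0,0,0],0],[[0,0,0],0]]'

```text
time: 19.4
tcp_pos: [0.6354, -0.2419, 0.3594]
orientation: [[-0.006, -0.002, 1.0], [-1.0, 0.001, -0.006], [-0.001, -1.0, -0.002]]
contact_force: [0.0, 0.4, -0.4]
width: 0.0497
```

Run:
```python
from h import *
np.set_printoptions(precision=4,suppress=True)
todo(.638,-.241,.289,-90.3)
p=capture("wrist");save(p,"wrist.png",s=1.4);P,u,v=pts(p)
m=(P[:,0]>.6)&(P[:,0]<.7)&(P[:,1]>-.3)&(P[:,1]<-.19)
for lo,hi in((.095,.103),(.118,.14),(.140,.155)):
    Q=P[m&(P[:,2]>lo)&(P[:,2]<hi)]
    if len(Q): print(lo,len(Q),np.percentile(Q,[3,97],axis=0).ravel(),Q.mean(0),cv2.minAreaRect((Q[:,:2]*1e3).astype(np.float32)))
```

```text
t 19.4 tcp [ 0.6354 -0.2419  0.3594] yaw -90.37 tilt [-0.001 -1.    -0.002] F [ 0.   0.4 -0.4] w 0.0497 q [ 0.58  0.65 -0.46  1.4   0.3   1.16 -1.5 ]
roll -0.07 after-turn shift x -0.09 y 7.04 z 0.26 | shift before turning: [-0.08  7.04  0.27]
0.095 3899 [ 0.61   -0.2749  0.0974  0.6704 -0.212   0.1001] [ 0.6449 -0.2392  0.0988] ((639.336181640625, -246.36599731445312), (72.22682189941406, 64.10176086425781), 88.88294219970703)
0.118 136 [ 0.6513 -0.2496  0.1199  0.6537 -0.2369  0.1391] [ 0.6531 -0.2433  0.1298] ((652.182373046875, -243.3267059326172), (3.2524707317352295, 13.810529708862305), 0.5517677068710327)
0.14 848 [ 0.6276 -0.2495  0.1437  0.6533 -0.2369  0.1489] [ 0.6412 -0.2432  0.1472] ((639.84912109375, -243.24827575683594), (27.642356872558594, 13.999588012695312), 0.2802320122718811)
```

View pics/wrist.png

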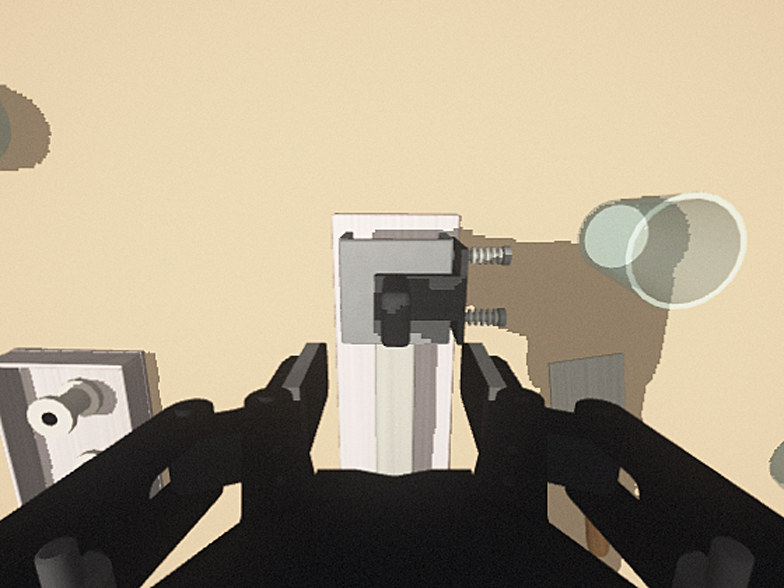

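The wrist picture shows the paddle at (396,312) between the open fingers. It runs along carrier x, and both finger columns are clear of the side plate and springs. The paddle's centre measures (0.640, -0.243).

play_rows --deltas '[[[0.1,0,0.45],0],[[0,1,0],0],[[0,1.2,0],0],[[0,1.2,0],0],[[0,1.2,0],0],[[0,1.0,0],0],[[0,0.7,0],0],[[0,0.4,0],0],[[0,0.3,0],0],[[0,0,0],0]]'

```text
time: 20.28
tcp_pos: [0.6402, -0.2429, 0.2901]
orientation: [[-0.006, -0.001, 1.0], [-1.0, 0.0, -0.006], [-0.0, -1.0, -0.001]]
contact_force: [-0.2, -0.4, 0.8]
width: 0.0498
```

play_rows --deltas '[[[0,0,0],0],[[0,0,0],0],[[0,0,0],0],[[0,0,0],0],[[0,0,0],0],[[0,0,0],0],[[0,0,0],0],[[0,0,0],0]]' --claw 0 --newtons 80

```text
time: 20.95
tcp_pos: [0.6405, -0.2425, 0.2915]
orientation: [[-0.006, 0.001, 1.0], [-1.0, 0.0, -0.006], [-0.0, -1.0, 0.001]]
contact_force: [-0.6, 1.9, 5.7]
width: 0.0131
```

Run:
```python
from h import *
todo(.640,-.258,.289,-90.3)
```

```text
t 20.95 tcp [ 0.6405 -0.2425  0.2915] yaw -90.36 tilt [-0.    -1.     0.001] F [-0.6  1.9  5.7] w 0.0131 q [ 0.57  0.72 -0.44  1.47  0.33  1.03 -1.53]
roll -0.06 after-turn shift x 1.55 y 0.25 z -0.04 | shift before turning: [ 1.55  0.25 -0.04]
```

play_rows --deltas '[[[0.2,0,0],0],[[0.2,0,0],0],[[0.2,0,0],0],[[0.2,0,0],0],[[0.2,0,0],0],[[0.2,0,0],0],[[0.2,0,0],0],[[0.2,0,0],0],[[0,0,0],0],[[0,0,0],0],[[0,0,0],0],[[0,0,0],0]]'

```text
time: 21.95
tcp_pos: [0.6405, -0.2565, 0.2915]
orientation: [[-0.005, 0.0, 1.0], [-1.0, 0.003, -0.005], [-0.003, -1.0, 0.0]]
contact_force: [-2.6, 7.7, 6.6]
width: 0.0126
```

Run:
```python
from h import *
np.set_printoptions(precision=4,suppress=True)
todo(.640,-.258,.289,-90.3)
p=capture("wrist");P,u,v=pts(p)
m=(P[:,0]>.6)&(P[:,0]<.7)&(P[:,1]>-.32)&(P[:,1]<-.19)
for lo,hi in((.095,.103),(.118,.14),(.140,.155)):
    Q=P[m&(P[:,2]>lo)&(P[:,2]<hi)]
    if len(Q): print(lo,len(Q),np.percentile(Q,[3,97],axis=0).ravel(),Q.mean(0))
for t in np.linspace(.34/10,.34,10):
    print(round(t,3),np.round([24*np.cos(t)-5.4*np.sin(t)-24, 24*np.sin(t)+5.4*np.cos(t)-5.4],2))
```

```text
t 21.95 tcp [ 0.6405 -0.2565  0.2915] yaw -90.27 tilt [-0.003 -1.     0.   ] F [-2.6  7.7  6.6] w 0.0126 q [ 0.59  0.73 -0.44  1.45  0.33  1.04 -1.5 ]
roll 0.03 after-turn shift x 0.15 y 0.25 z -0.05 | shift before turning: [ 0.15  0.25 -0.05]
0.095 6233 [ 0.6198 -0.2753  0.0971  0.6711 -0.2119  0.1   ] [ 0.6529 -0.2377  0.0987]
0.118 1210 [ 0.6482 -0.2754  0.12    0.6536 -0.2383  0.1395] [ 0.6516 -0.257   0.1311]
0.14 2740 [ 0.6283 -0.2718  0.141   0.6533 -0.2417  0.1548] [ 0.6443 -0.2568  0.1476]
0.034 [-0.2   0.81]
0.068 [-0.42  1.62]
0.102 [-0.67  2.42]
0.136 [-0.95  3.2 ]
0.17 [-1.26  3.98]
0.204 [-1.59  4.75]
0.238 [-1.95  5.51]
0.272 [-2.33  6.25]
0.306 [-2.74  6.98]
0.34 [-3.17  7.69]
```

The latch is pulled about 14 mm. The 7.7 N of spring force agrees with that, and the coupler top is still at 99 mm. Now I lift along the arc.

play_rows --deltas '[[[0,-0.4,-0.1],0],[[0,-0.4,-0.1],0],[[0,-0.4,-0.11],0],[[0,-0.4,-0.11],0],[[0,-0.4,-0.12],0],[[0,-0.4,-0.13],0],[[0,-0.39,-0.14],0],[[0,-0.39,-0.14],0],[[0,-0.39,-0.15],0],[[0,-0.39,-0.16],0],[[0,0,0],0],[[0,0,0],0]]'

```text
time: 23.0
tcp_pos: [0.6281, -0.2562, 0.3293]
orientation: [[-0.004, -0.0, 1.0], [-1.0, 0.005, -0.004], [-0.005, -1.0, -0.0]]
contact_force: [0.8, 7.0, -5.2]
width: 0.0127
```

```bash
cat > chk.py <<'E'
from h import *
np.set_printoptions(precision=4,suppress=True)
todo(.609,-.258,.368,-90.3)
for cam in("scene","wrist"):
    p=capture(cam);P,u,v=pts(p)
    m=(P[:,0]>.42)&(P[:,0]<.55)&(P[:,1]>-.27)&(P[:,1]<-.21)&(P[:,2]>.07)&(P[:,2]<.2); Q=P[m]
    if len(Q)>20: f=np.polyfit(Q[:,0],Q[:,2],1);print(cam,"bar slope rad",np.arctan(f[0]),len(Q))
    m=(P[:,0]>.57)&(P[:,0]<.7)&(P[:,1]>-.235)&(P[:,1]<-.215)&(P[:,2]>.07)&(P[:,2]<.2);Q=P[m]
    print("coupler +y part",len(Q),np.percentile(Q,[3,50,97],axis=0).round(3).tolist() if len(Q) else 0)
E
python3 chk.py
```

```text
t 23.0 tcp [ 0.6281 -0.2562  0.3293] yaw -90.22 tilt [-0.005 -1.    -0.   ] F [ 0.8  7.  -5.2] w 0.0127 q [ 0.6   0.67 -0.46  1.45  0.31  1.09 -1.48]
roll 0.08 after-turn shift x 0.19 y -3.87 z -1.91 | shift before turning: [ 0.17 -3.87 -1.91]
scene bar slope rad 0.15751424134225983 379
coupler +y part 190 [[0.574, -0.235, 0.074], [0.627, -0.228, 0.135], [0.662, -0.216, 0.179]]
wrist bar slope rad 0.16113393361647355 178
coupler +y part 3092 [[0.609, -0.234, 0.12], [0.642, -0.224, 0.137], [0.666, -0.215, 0.141]]
```

Rising as planned: the bar is at about 0.16 rad and the lift load is about 5 N. I continue the lift.

play_rows --deltas '[[[0,-0.39,-0.16],0],[[0,-0.39,-0.17],0],[[0,-0.38,-0.18],0],[[0,-0.38,-0.18],0],[[0,-0.38,-0.19],0],[[0,-0.37,-0.19],0],[[0,-0.37,-0.2],0],[[0,-0.37,-0.21],0],[[0,-0.36,-0.21],0],[[0,-0.36,-0.22],0],[[0,-0.2,-0.1],0],[[0,0,0],0],[[0,0,0],0],[[0,0,0],0],[[0,0,0],0],[[0,0,0],0],[[0,0,0],0],[[0,0,0],0]]'

```text
time: 24.6
tcp_pos: [0.6078, -0.2562, 0.3683]
orientation: [[-0.004, -0.001, 1.0], [-1.0, 0.005, -0.004], [-0.005, -1.0, -0.001]]
contact_force: [1.6, 7.5, -6.3]
width: 0.0126
```

```bash
python3 chk.py
python3 - <<'E'
from h import *
p=capture("scene");save(p,"end.png",s=1.4);P,u,v=pts(p)
for q in("jar0","beaker","spatula"):
    for r in finder.masks_of(p,q)[:2]: Q=pts(p,r["mask"])[0];print(q,round(r["confidence"],2),np.median(Q,0).round(4))
E
```

```text
t 24.6 tcp [ 0.6078 -0.2562  0.3683] yaw -90.22 tilt [-0.005 -1.    -0.001] F [ 1.6  7.5 -6.3] w 0.0126 q [ 0.63  0.61 -0.47  1.45  0.29  1.15 -1.46]
roll 0.08 after-turn shift x 0.18 y 0.03 z 0.12 | shift before turning: [0.18 0.03 0.12]
scene bar slope rad 0.3342612587887054 367
coupler +y part 208 [[0.574, -0.235, 0.072], [0.626, -0.228, 0.171], [0.65, -0.216, 0.186]]
wrist bar slope rad 0.3327558952828662 474
coupler +y part 3309 [[0.595, -0.234, 0.144], [0.631, -0.224, 0.178], [0.654, -0.215, 0.186]]
jar0 0.91 [0.7493 0.0904 0.0854]
jar0 0.82 [0.5675 0.4624 0.0929]
beaker 0.6 [ 0.6593 -0.4021  0.0581]
spatula 0.81 [ 0.4849 -0.4186  0.0044]
```

View pics/end.png

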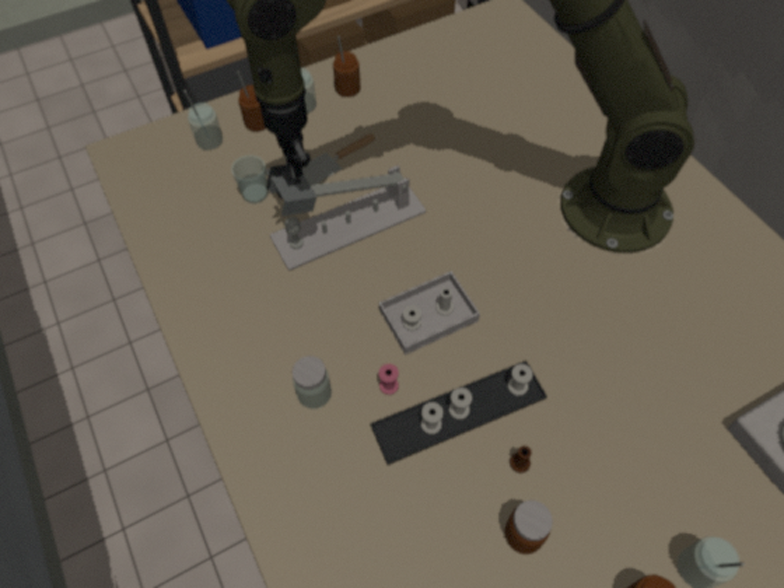

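The picture shows the coupler held up at (290,190), both faulty bobbins in the aluminium tray at (412,317) and (447,300), and the three sound ones in place. The bystanders have not moved.

Run:
```python
from plant import finish_job
print(finish_job())
```

```text
the job is handed in; nothing more can be done
None
```

The job is handed in at 24.7 s of the 64 s allowed. Both faulty bobbins are in the aluminium tray and the coupler is held up; no verdict was reported.

**What I did**
1. I moved the bare bobbin, then the short one, into the aluminium tray and let them go. Both stand upright there.
2. I pinched the paddle and pulled the latch about 14 mm. The coupler top was still at 99 mm, and the force of about 7.7 N fits the spring.
3. I lifted the coupler along its arc and held it there with an 80 N grip setting.

**Last checks**
- **Coupler:** the bar stands at about 0.333 rad, so the coupler is about 78 mm above where it sat. The arm was still and carrying about 6 N.
- **Sound bobbins:** all three measured within about 2 mm of their start after the placing. In the last picture they stand upright in the same places.
- **Jars and beaker:** they read within about 5 mm of their start, most of it in height and so probably measurement noise.
- **Spatula:** it also read about 5 mm off, but the arm partly hid it, so its check is weaker.
- **Disagreement:** the top and scene cameras differed by about 2° on the bar's yaw and 6 mm on its side position. I took the paddle's position from the wrist camera instead, and the grip fitted.

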